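Scan a pot's label with the treadle-operated code reader

TASK

Turn the pot on the code reader's round stand until the label plate on its side squarely faces the reader's window, and let go of it, leaving it standing near the middle of the stand. Then trigger the reading: push the spring pedal of the treadle down until it meets its stop, keep it pressed firmly against the stop for about a second without forcing it, and let it come all the way up again. The stop is an adjustable one hidden under the pedal, so feel for it; do not shift or knock over anything else.

Things in the scene. Friction and masses are not known exactly. Their poses are not given: they have to be found in the camera images.
- reader: code reader, fixed: dark steel slab 215 x 112 x 6 mm with a black round rubber stand (96 mm across, top 10 mm above the table) at its near end and a grey block (60 mm deep, 86 wide, top 82 mm above the table) at its far end. Origin on the table under the stand's centre; x from stand to block, z up; the window face is 80 mm along x
- stand_centre (a point): centre of the round stand's top
- reader_window (a point): centre of the dark window (50 x 32 mm) in the reader block, on the face that looks at the stand, 40 mm above the table
- pot: small lidded whitish pot on the stand, 58 mm across, 52 high, about 0.13 kg, with a metal label plate on its side (28 mm wide, 7 to 39 mm above the pot's foot, outer face 36 mm from the axis, plain dark bars on paper). Origin: centre of its underside; x out through the label plate, z up. Grip it round the body, clear of the plate
- pot_label (a point): centre of the outer face of the pot's label plate
- treadle: treadle, fixed, carries the pedal: dark steel plate 175 x 96 x 8 mm with two grey hinge brackets (tops 52 mm above the table) at its far end and side guards 26 mm high. Origin on the table under the middle of the pedal's tread; x from tread to hinge, z up. The hinge axis is 105 mm along x, 40 mm up
- pedal (a joint): spring pedal, rad: aluminium plate 138 x 70 mm hinged at its far end, rising to its near end, ribbed black rubber tread 56 x 58 mm; 0 fully up, grows as pressed down. Spring force at the tread about 3 N at the top, 6 N low down. The stop is met between 0.12 and 0.34, different each time; its rubber yields about 1 mm for 5 N
- pedal_tread (a point): middle of the top surface of the pedal's rubber tread, the place to press; moves with the pedal (about 68 mm above the table when up)
- stop_block: small grey block (24 x 30 x 12 mm) fixed under the pedal, on the treadle's base plate; origin at the centre of its underside, 85 mm from the hinge axis. It carries the adjustable rubber-tipped stop screw, whose height is not known beforehand
- spare_pot: another small lidded pot without a plate, 60 mm across, 46 mm high, a bystander; origin under its centre
- tape: roll of masking tape lying flat, 98 mm across, 25 mm high, a bystander
- used_tube: squeezed paint tube 79 mm long, 26 mm wide, 16 mm high, lying between the treadle and the reader, a bystander
- paint_tube: paint tube 146 mm long, 45 mm wide, 30 mm high, a bystander
- sanding_block: brown sanding block 114 x 87 x 30 mm, a bystander

How it is judged:
On the way, in this order (a step that is already met when the one before it is completed fails the run):
1. the pot stands on the stand, let go, its label plate facing the reader's window (angle between the x axis of pot and the x axis of reader, either way round below 0.2 rad and x of pot_label in the frame of reader above 0 m and horizontal distance between pot and stand_centre below 0.022 m and angle between pot's own z axis and vertical below 0.1 rad and contact force between the fingers and pot below 0.3 N), for 0.2 s.
2. the pedal is held against its stop while the label faces the window (angle between the x axis of pot and the x axis of reader, either way round below 0.2 rad and x of pot_label in the frame of reader above 0 m and horizontal distance between pot and stand_centre below 0.022 m and angle between pot's own z axis and vertical below 0.1 rad and contact force between treadle and stop_block above 2.5 N), for 0.6 s.
At the end, for the whole second after the job is handed in: the pot stands upright and still, let go, within 22 mm of the stand's centre, its label plate facing the reader's window within 0.2 rad; the pedal, having been held against its stop (more than 2.5 N on the stop) for 0.6 s, is back up (angle under 0.03) (all of step 1 and value of joint pedal below 0.03 rad and linear speed of pot below 0.02 m/s); the robot touches nothing.
It fails at once if the pedal is forced against its stop (more than 35 N on the stop) (contact force between treadle and stop_block above 35 N).
It fails at once if the pot is tipped over (angle between pot's own z axis and vertical above 0.5 rad).
It fails at once if a bystander is shifted by more than 25 mm (distance of any of spare_pot, tape, used_tube, paint_tube, sanding_block from where it was at the start of the episode above 0.025 m).
It also fails if it takes over 54 s, if anything falls off the work surface, if the arm or the gripper's body presses on something with over 40 N, if the wrist force passes 120 N, or if a joint passes its speed limit or range.

ROBOT

A 7-joint arm with a two-finger parallel gripper is mounted at the origin on a cart in front of the work surface, level with it; the furniture and walls round the work are solid. World frame = base frame: x ahead of the robot, y to its left, z up, the work surface at z = 0. Lengths are in m, angles in rad, forces in N, time in s.
With the tool pointing down it reaches from about 0.375 to 0.925 m from the base axis. Payload 3.1 kg.
Tool frame: the origin (TCP) lies on the centre line of the jaws, within the pads' length; the fingertips stand 25 mm ahead of it and the grasp point (between the pads) lies 6 mm ahead of it; z points along the fingers, y is the direction in which the jaws open and shut (so a half turn about z gives the same grasp; the last joint's range is limited). The gripper opens to 85 mm and grips with 20 to 120 N. Pads are 22 mm wide; open, the fingers measure 114 mm over their backs; the gripper's body (76 mm by 85 mm) begins 54 mm behind the grasp point. The pads swing forward as they close: fully open they stand 13 mm farther back than shut.
Start: joints at [1.175, 0.383, 0.044, 1.598, -0.018, 1.161, -0.05], TCP at [0.191, -0.621, 0.256] pointing down, gripper open.
Joint ranges: [-2.61, 2.61], [-0.41, 2.15], [-1.48, 1.57], [0, 2.5], [-1.57, 4.71], [0.05, 1.97], [-2.85, 2.85]. Speed limits (rad/s): [2.79, 2.79, 3.14, 3.14, 3.14, 3.14, 3.14].

INTERFACE

Orientations are given as a unit quaternion [x, y, z, w].
In Python, from station import monitor, viewer, manip gives the robot as it stands.
- The arm moves only by the shell command python3 -m creep 'ROWS'. ROWS is JSON, a list of rows, each a list of 3 entries, a list of its own where there are three numbers: the closure, from -1 (fully open) to 1 (shut), then the shift along the tool's x, y, z in m, then the turn about the tool's z in rad. In form: [[grip, [tx, ty, tz], spin], ...]. A call has 1 to 10 rows; each row shifts and turns the pose as measured when the row begins, along the tool's axes as they then stand; what a row does not reach is not made up. A row lasts 1/10 s, in which the tool goes at most 50 mm and 8.59 degrees, less where a joint would pass 70% of its speed; a pose out of reach is approached as far as the arm can. A call is refused whole if a number of a shift passes 0.05 or a number of a turn 0.15, either way. A call with a gripper value outside its range is refused whole. The fingers move at their own pace and stop on an object; the grip force is fixed at half the most. Time passes only in rows, so rows that do not move let the fingers close. It gives the time, the measured TCP pose, the force and the opening at its end, in the units of the state.
- monitor.get_state(): the state, without advancing time (a new reading comes with each control period).
- viewer.grab_frame(name): name is "scene" or "top" or "wrist"; returns the picture (480x640x3 uint8, red, green, blue); there is no depth.
- viewer.camera_params(name): a dict with "fovy" (degrees; the focal length in pixels is half the picture's height over the tangent of half this angle, whatever the lens; pixels are square), "cx", "cy" (the principal point, pixels), "rvec" (rotation vector, rad) and "tvec" (3), from world to camera coordinates, as OpenCV has them. Camera axes: x right, y down, z forward; pixel columns grow to the right and rows downward; lengths in m; the calibration is good to about 2 mm. A picture is of the moment at which its call begins: read the wrist's pose just before it. camera_params takes no time and is no camera call; for the wrist camera it gives the pose at the moment of the call.
- manip.job_done(): hands the job in, once; it reports no verdict.
The state is a dict: "clock": time; "joints": joint angles; "joint_velocities": joint speeds; "tau": joint torques, N m; "tool_pos": TCP position; "eef_rot": TCP orientation; "force": force on the tool from outside, world axes, zero at the start; "ft_torque": the same for the moment, N m; "opening": opening from 0.0 (shut) to 1.0 (fully open).
Only numpy, scipy, OpenCV 4.12 (cv2) and the standard library are available. Lean on these libraries where they do the work, as an engineer would, in place of code of your own. Each camera call takes 0.05 s, during which the arm holds its last target.

## Working session

There is one attempt and no reset: what is moved stays moved. The work goes in short steps, Python scripts to look and compute and a shell command to move; the robot and the scene stay as the last step left them, time stands still between calls to the robot, and variables do not carry over. Pictures are saved under pics/ and viewed, and the job is handed in when it is done.

```bash
ls; mkdir -p pics; python3 - <<'E'
from station import monitor, viewer
import cv2
s=monitor.get_state();print({k:s[k] for k in('clock','tool_pos','eef_rot','force','opening')})
for n in('scene','top','wrist'):
    print(n,viewer.camera_params(n))
    cv2.imwrite(f'pics/{n}0.png',viewer.grab_frame(n)[...,::-1])
E
```

```text
pics
{'clock': 0.0, 'tool_pos': array([ 0.19049375, -0.62055212,  0.25489137]), 'eef_rot': array([ 9.88922346e-01,  1.48428177e-01, -2.52320979e-04, -1.26729697e-03]), 'force': array([ 0.10074846,  0.26269891, -0.41255529]), 'opening': 0.9980269136108856}
scene {'fovy': 44.99586293754092, 'cx': 317.19172139483857, 'cy': 245.18849593705158, 'rvec': array([ 1.34501168, -2.22453055,  0.90132135]), 'tvec': array([0.28447348, 0.45480619, 1.16015411])}
top {'fovy': 46.601962887007915, 'cx': 319.6401235735051, 'cy': 245.19517612417783, 'rvec': array([ 2.13569849, -2.1098304 ,  0.21555007]), 'tvec': array([-0.00695844,  0.61863548,  1.24204131])}
wrist {'fovy': 64.61591214810574, 'cx': 320.9617037966241, 'cy': 238.29580567155315, 'rvec': array([-2.32276904,  1.71515891,  0.26559561]), 'tvec': array([-0.6481268 , -0.03923323,  0.3804213 ])}
```

View pics/scene0.png

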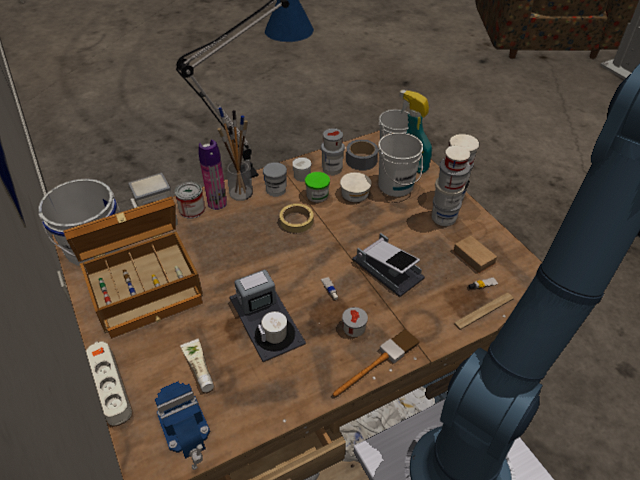

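View pics/top0.png

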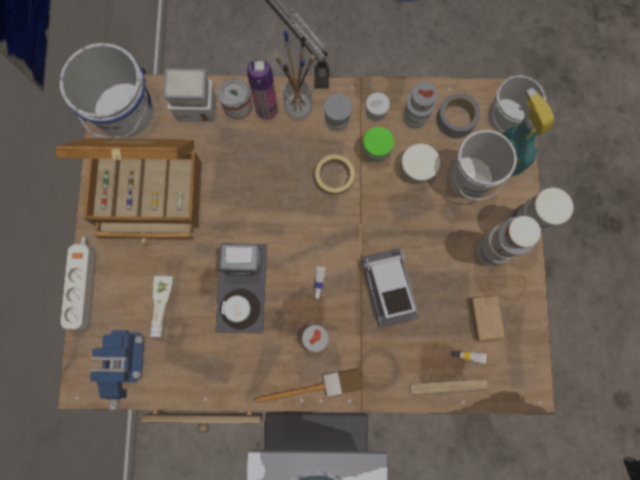

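View pics/wrist0.png

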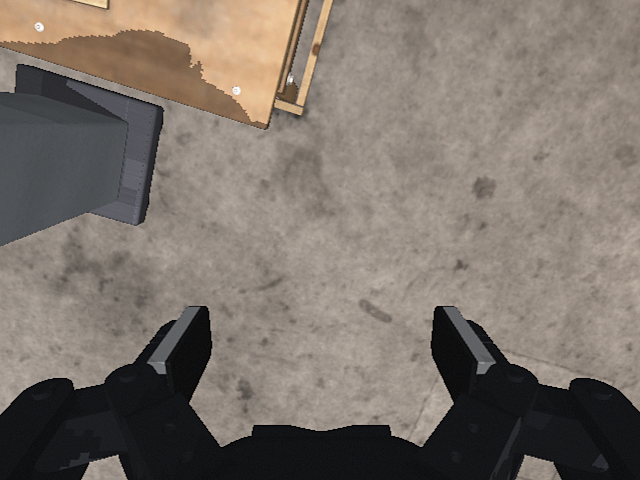

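```bash
cat > h.py <<'E'
import numpy as np, cv2
from station import monitor, viewer
def cam(n,p=None):
    p=p or viewer.camera_params(n)
    R=cv2.Rodrigues(np.array(p['rvec'],float))[0];t=np.array(p['tvec'],float)
    f=240/np.tan(np.radians(p['fovy'])/2)
    return R,t,f,p['cx'],p['cy']
def ray(n,u,v,z,p=None):
    R,t,f,cx,cy=cam(n,p);o=-R.T@t;d=R.T@np.array([(u-cx)/f,(v-cy)/f,1])
    return o+d*(z-o[2])/d[2]
def proj(n,P,p=None):
    R,t,f,cx,cy=cam(n,p);q=R@np.array(P)+t
    return np.array([cx+f*q[0]/q[2],cy+f*q[1]/q[2]])
E
python3 - <<'E'
import cv2,numpy as np
a=cv2.imread('pics/top0.png')
def c(im,x0,y0,x1,y1,k):return cv2.resize(im[y0:y1,x0:x1],None,fx=k,fy=k,interpolation=cv2.INTER_CUBIC)
cv2.imwrite('pics/c1.png',c(a,200,235,285,345,5))
cv2.imwrite('pics/c2.png',c(a,350,240,430,335,6))
b=cv2.imread('pics/scene0.png')
cv2.imwrite('pics/c3.png',c(b,220,260,320,365,5))
E
```

```text
(no output)
```

View pics/c1.png

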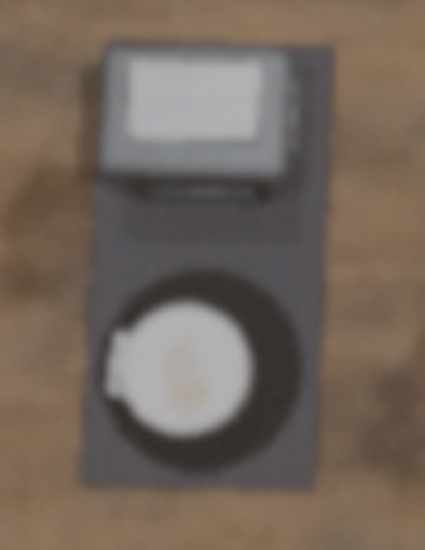

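View pics/c2.png

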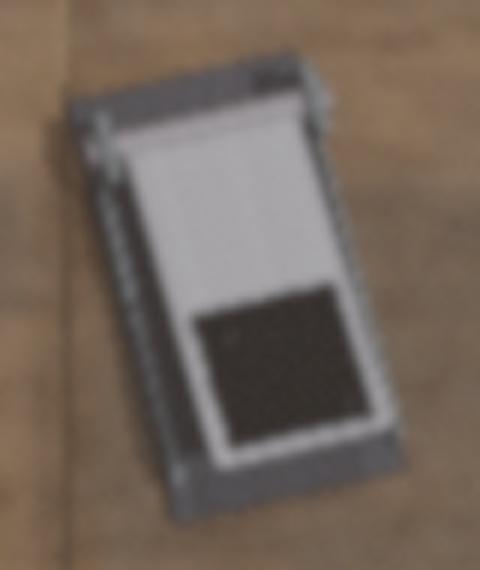

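View pics/c3.png

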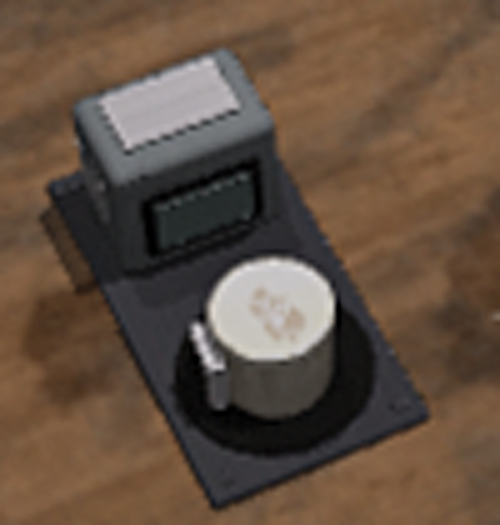

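```bash
python3 - <<'E'
from h import *
def o(c,k,off):return (c[0]+.5)/k-.5+off[0],(c[1]+.5)/k-.5+off[1]
def T(c,z):return ray('top',*o(c,5,(200,235)),z)
def S(c,z):return ray('scene',*o(c,5,(220,260)),z)
pr=lambda n,P:print(n,np.round(P,4))
tr,br,bl=T((333,46),.006),T((317,488),.006),T((80,488),.006)
ax=tr-br;yaw=np.arctan2(ax[1],ax[0]);y2=bl-br
pr('slab',np.r_[tr,br,bl]);pr('yaws',[yaw,np.arctan2(y2[1],y2[0])-np.pi/2,np.linalg.norm(ax),np.linalg.norm(y2)])
st=T((204,371),.01);pr('stand',st)
pot=T((188,369),.062);pr('pot top',pot)
l=T((113,365),.049);pr('label',l);pr('ang',np.arctan2(*(l-pot)[1::-1]))
pr('scene pot',S((271,308),.062)); pr('scene stand',S((275,375),.01))
pr('scene slab bl,br,..',np.r_[S((217,505),.006),S((427,412),.006),S((50,187),.006)])
pr('scene lab',np.r_[S((197,325),.049),S((213,372),.049)])
def U(c,z):return ray('top',*o(c,6,(350,240)),z)
# tread corners ; tread inclined: near ~.078? far
q=[(195,318),(335,285),(375,410),(232,445)]
for z in (.06,.068,.076):
    P=np.array([U(c,z) for c in q]);pr('tread z%.3f'%z,P.mean(0))
    a=P[0]-P[3];b=P[1]-P[2];pr(' yaw',[np.arctan2(a[1],a[0]),np.arctan2(b[1],b[0]),np.linalg.norm(a)])
pr('base',[U((178,520),.008),U((405,468),.008),U((68,103),.008),U((295,52),.008)])
E
```

```text
slab [0.6311 0.1304 0.006  0.4182 0.1316 0.006  0.4169 0.2434 0.006 ]
yaws [-0.0057  0.0117  0.2129  0.1118]
stand [0.4723 0.1865 0.01  ]
pot top [0.469  0.1869 0.062 ]
label [0.4715 0.2233 0.049 ]
ang 1.5033
scene pot [0.469  0.1887 0.062 ]
scene stand [0.4687 0.1898 0.01  ]
scene slab bl,br,.. [0.4179 0.2429 0.006  0.4187 0.134  0.006  0.6289 0.2412 0.006 ]
scene lab [0.4853 0.22   0.049  0.4574 0.2242 0.049 ]
tread z0.060 [ 0.4921 -0.1784  0.06  ]
 yaw [0.2744 0.293  0.0502]
tread z0.068 [ 0.4914 -0.1772  0.068 ]
 yaw [0.2744 0.293  0.0499]
tread z0.076 [ 0.4906 -0.1761  0.076 ]
 yaw [0.2744 0.293  0.0496]
base [[ 0.4353 -0.1431  0.008 ]
 [ 0.4567 -0.2333  0.008 ]
 [ 0.6017 -0.1002  0.008 ]
 [ 0.6239 -0.1924  0.008 ]]
```

```bash
python3 -m creep '[[-1,[0.045,0,0],-0.14],[-1,[0.045,0,0],-0.14],[-1,[0.045,0,0],-0.14],[-1,[0.045,0,0],-0.14],[-1,[0.045,0,0],-0.14],[-1,[0.045,0,0],-0.14],[-1,[0.045,0,0],-0.14],[-1,[0.045,0,0],-0.14],[-1,[0.045,0,0],-0.14]]'
cat >> h.py <<'E'
from scipy.spatial.transform import Rotation as Ro
def st():
    s=monitor.get_state();R=Ro.from_quat(s['eef_rot']).as_matrix()
    print('t',round(s['clock'],2),'pos',np.round(s['tool_pos'],4),'heading',round(np.arctan2(R[1,0],R[0,0]),4),'zax',np.round(R[:,2],3),'j',np.round(s['joints'],2),'F',np.round(s['force'],2),'op',round(s['opening'],3))
    return s,R
E
python3 - <<'E'
from h import *
s,R=st()
c=cam('wrist');print('cam in tool',R.T@(-c[0].T@c[1]-s['tool_pos']))
t=np.array([.469,.188,.2]);print(R.T@(t-s['tool_pos']))
E
```

```text
clock: 1.05
tool_pos: [0.4345, -0.3296, 0.2493]
eef_rot: [0.701, 0.714, -0.002, -0.003]
force: [0.2, 0.6, -0.2]
opening: 1.004
t 1.05 pos [ 0.4345 -0.3296  0.2493] heading 1.5893 zax [-0.007  0.001 -1.   ] j [ 0.88  0.22 -0.34  1.84  0.09  1.1   0.52] F [ 0.2   0.64 -0.16] op 1.004
cam in tool [ 0.07661291  0.00018187 -0.11792472]
[0.51683313 0.04445917 0.04949341]
```

```bash
python3 -m creep '[[-1,[0.049,0.004,0],0],[-1,[0.049,0.004,0],0],[-1,[0.049,0.004,0],0],[-1,[0.049,0.004,0],0],[-1,[0.049,0.004,0],0],[-1,[0.049,0.004,0],0],[-1,[0.049,0.004,0.01],0],[-1,[0.049,0.004,0.01],0],[-1,[0.049,0.004,0.01],0],[-1,[0.03,0.004,0.01],0]]'
python3 - <<'E'
from h import *
s,R=st()
t=np.array([.469,.188,.2]);print(R.T@(t-s['tool_pos']))
p=viewer.camera_params('wrist')
cv2.imwrite('pics/w1.png',viewer.grab_frame('wrist')[...,::-1])
import json;json.dump({k:(v.tolist() if hasattr(v,'tolist') else v) for k,v in p.items()},open('w1.json','w'))
E
```

```text
clock: 2.05
tool_pos: [0.4619, 0.1505, 0.2104]
eef_rot: [0.699, 0.715, -0.0, 0.0]
force: [0.3, -0.1, 0.6]
opening: 0.999
t 2.05 pos [0.4619 0.1505 0.2104] heading 1.594 zax [ 0.    -0.001 -1.   ] j [ 0.3   0.19 -0.76  2.    0.16  1.01 -0.51] F [ 0.33 -0.14  0.62] op 0.999
[0.03731231 0.00792182 0.01038298]
```

View pics/w1.png

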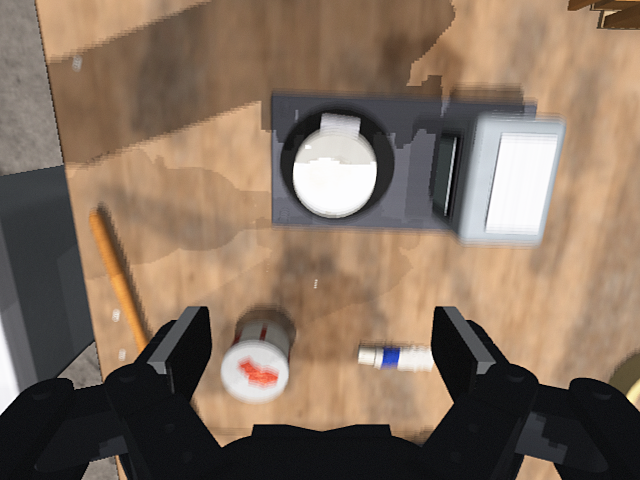

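```bash
python3 - <<'E'
import cv2
a=cv2.imread('pics/w1.png');cv2.imwrite('pics/c4.png',cv2.resize(a[80:250,260:420],None,fx=3.5,fy=3.5,interpolation=cv2.INTER_CUBIC))
E
```

```text
(no output)
```

View pics/c4.png

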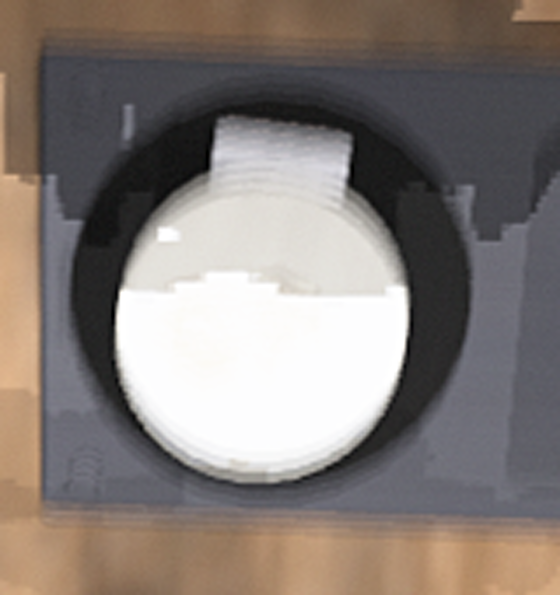

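```bash
python3 - <<'E'
from h import *
import json
p=json.load(open('w1.json'))
def W(c,z):return ray('wrist',(c[0]+.5)/3.5-.5+260,(c[1]+.5)/3.5-.5+80,z,p)
pot=W((262,335),.062);st_=W((271,292),.01);a,b=W((220,117),.049),W((353,129),.049)
print(pot,st_,a,b,'ang',np.arctan2(*((a+b)/2-pot)[1::-1]),'normal',np.arctan2(*(a-b)[1::-1])-np.pi/2, np.linalg.norm(a-b))
# slab edges in full image
e=[ray('wrist',u,v,.006,p) for u,v in((273,93),(273,225),(535,101))]
print(e)
E
```

```text
[0.47061942 0.19012915 0.062     ] [0.47440567 0.19305331 0.01      ] [0.46125209 0.23146186 0.049     ] [0.48792722 0.22980825 0.049     ] ang 1.4730921551051235 normal 1.508884889622943 0.026726327255246592
[array([0.42169422, 0.24632726, 0.006     ]), array([0.42014859, 0.13753714, 0.006     ]), array([0.63094291, 0.24527212, 0.006     ])]
```

```bash
python3 -m creep '[[-1,[0.019,0.0045,0.02],0],[-1,[0.019,0.0045,0.02],0],[-1,[0,0,0.03],0],[-1,[0,0,0.03],0],[-1,[0,0,0],0]]'
python3 - <<'E'
from h import *
s,R=st()
print(R.T@(np.array([.470,.189,.046])-s['tool_pos']))
E
```

```text
clock: 2.6
tool_pos: [0.4689, 0.1985, 0.1063]
eef_rot: [0.695, 0.719, 0.001, -0.002]
force: [-0.9, 0.5, -0.6]
opening: 1.0
t 2.6 pos [0.4689 0.1985 0.1063] heading 1.606 zax [-0.     0.005 -1.   ] j [ 0.14  0.41 -0.71  2.02  0.35  0.83 -0.74] F [-0.91  0.52 -0.56] op 1.0
[-0.00985566  0.00076611  0.06021792]
```

```bash
python3 -m creep '[[-1,[-0.009,0.001,0],0],[-1,[0,0,0],0]]'
python3 - <<'E'
from h import *
s,R=st()
print(R.T@(np.array([.470,.189,.046])-s['tool_pos']))
E
```

```text
clock: 2.8
tool_pos: [0.4706, 0.1884, 0.1071]
eef_rot: [0.695, 0.719, 0.001, -0.002]
force: [0.7, -0.3, 0.2]
opening: 1.0
t 2.8 pos [0.4706 0.1884 0.1071] heading 1.6059 zax [-0.001  0.004 -1.   ] j [ 0.16  0.41 -0.71  2.03  0.35  0.83 -0.71] F [ 0.68 -0.3   0.21] op 1.0
[ 0.00036865 -0.00056822  0.06105547]
```

```bash
python3 -m creep '[[-1,[0,0,0.02],0],[-1,[0,0,0.02],0],[-1,[0,0,0.015],0],[-1,[0,0,0],0],[-1,[0,0,0],0]]'
python3 - <<'E'
from h import *
s,R=st()
print(R.T@(np.array([.470,.189,.046])-s['tool_pos']))
cv2.imwrite('pics/w2.png',viewer.grab_frame('wrist')[...,::-1])
E
```

```text
clock: 3.3
tool_pos: [0.4787, 0.1872, 0.0585]
eef_rot: [0.697, 0.717, 0.007, 0.003]
force: [0.2, 0.9, 0.1]
opening: 1.002
t 3.3 pos [0.4787 0.1872 0.0585] heading 1.5986 zax [ 0.015  0.006 -1.   ] j [ 0.11  0.49 -0.65  2.04  0.44  0.73 -0.79] F [0.16 0.9  0.08] op 1.002
[ 0.00196329 -0.00885414  0.01234358]
```

View pics/w2.png

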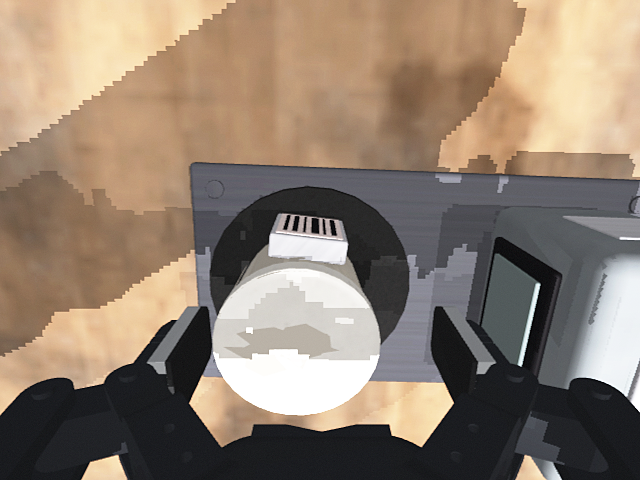

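```bash
python3 -m creep '[[-1,[0.001,-0.008,0],0],[-1,[0,0,0],0]]'
python3 - <<'E'
from h import *
s,R=st()
print(R.T@(np.array([.470,.189,.046])-s['tool_pos']))
E
```

```text
clock: 3.55
tool_pos: [0.471, 0.1885, 0.0599]
eef_rot: [0.697, 0.717, 0.008, 0.004]
force: [-0.2, -0.1, -0.4]
opening: 0.999
t 3.55 pos [0.471  0.1885 0.0599] heading 1.5982 zax [ 0.017  0.007 -1.   ] j [ 0.11  0.47 -0.65  2.06  0.44  0.72 -0.79] F [-0.24 -0.14 -0.45] op 0.999
[ 0.00046763 -0.00126551  0.0139259 ]
```

```bash
python3 -m creep '[[-1,[0,-0.001,0.006],0],[-1,[0,-0.001,0.006],0],[-1,[0,0,0.002],0],[-1,[0,0,0],0]]'
python3 - <<'E'
from h import *
s,R=st()
print(R.T@(np.array([.470,.189,.046])-s['tool_pos']))
E
```

```text
clock: 3.95
tool_pos: [0.4693, 0.1889, 0.0457]
eef_rot: [0.697, 0.717, 0.009, 0.005]
force: [0.0, 0.0, 0.1]
opening: 0.999
t 3.95 pos [0.4693 0.1889 0.0457] heading 1.5992 zax [ 0.019  0.007 -1.   ] j [ 0.09  0.5  -0.63  2.07  0.46  0.7  -0.82] F [0.02 0.05 0.11] op 0.999
[ 6.00587019e-05  7.05410652e-04 -3.07802283e-04]
```

```bash
python3 -m creep '[[1,[0,0,0],0],[1,[0,0,0],0],[1,[0,0,0],0],[1,[0,0,0],0],[1,[0,0,0],0],[1,[0,0,-0.003],0],[1,[0,0,0],0]]'
python3 - <<'E'
from h import *
s,R=st()
E
```

```text
clock: 4.65
tool_pos: [0.4692, 0.1888, 0.0487]
eef_rot: [0.697, 0.717, 0.009, 0.004]
force: [0.2, -0.3, -2.0]
opening: 0.643
t 4.65 pos [0.4692 0.1888 0.0487] heading 1.5989 zax [ 0.019  0.007 -1.   ] j [ 0.09  0.49 -0.64  2.07  0.46  0.7  -0.81] F [ 0.24 -0.29 -1.98] op 0.643
```

```bash
python3 -m creep '[[1,[0,0,0],0.1],[1,[0,0,0],0.1],[1,[0,0,0],0.1],[1,[0,0,0],0.1],[1,[0,0,0],0]]'
python3 - <<'E'
from h import *
s,R=st()
print(R.T@(np.array([.470,.188,.049])-s['tool_pos']))
E
```

```text
clock: 5.15
tool_pos: [0.4683, 0.1881, 0.0479]
eef_rot: [0.83, 0.558, 0.009, 0.002]
force: [0.7, 1.3, -1.7]
opening: 0.642
t 5.15 pos [0.4683 0.1881 0.0479] heading 1.1833 zax [ 0.017  0.006 -1.   ] j [ 0.02  0.47 -0.55  2.07  0.39  0.68 -1.17] F [ 0.71  1.27 -1.67] op 0.642
[ 0.0005838   0.00161558 -0.00106324]
```

```bash
python3 -m creep '[[1,[0,0.001,-0.001],0.12],[1,[0,0,0],0.12],[1,[0,0,0],0.12],[1,[0,0,0],0.12],[1,[0,0,0],0.12],[1,[0,0,0],0]]'
python3 - <<'E'
from h import *
s,R=st()
print(R.T@(np.array([.470,.188,.049])-s['tool_pos']))
E
```

```text
clock: 5.75
tool_pos: [0.4682, 0.1874, 0.0481]
eef_rot: [0.959, 0.283, 0.008, -0.001]
force: [-0.3, 0.6, -1.0]
opening: 0.646
t 5.75 pos [0.4682 0.1874 0.0481] heading 0.5744 zax [ 0.015  0.006 -1.   ] j [-0.1   0.44 -0.42  2.08  0.29  0.66 -1.7 ] F [-0.29  0.56 -1.05] op 0.646
[ 0.00185497  0.00043545 -0.00088939]
```

```bash
python3 -m creep '[[1,[0.002,0,-0.001],0.12],[1,[0,0,0],0.12],[1,[0,0,0],0.12],[1,[0,0,0],0.1],[1,[0,0,0],0]]'
python3 - <<'E'
from h import *
s,R=st()
print(R.T@(np.array([.470,.188,.049])-s['tool_pos']))
p=viewer.camera_params('wrist')
cv2.imwrite('pics/w3.png',viewer.grab_frame('wrist')[...,::-1])
cv2.imwrite('pics/t3.png',viewer.grab_frame('scene')[230:380,200:340,::-1].repeat(4,0).repeat(4,1))
E
```

```text
clock: 6.25
tool_pos: [0.4691, 0.1884, 0.0484]
eef_rot: [0.998, 0.06, 0.007, -0.003]
force: [-0.1, -0.4, -1.2]
opening: 0.646
t 6.25 pos [0.4691 0.1884 0.0484] heading 0.1191 zax [ 0.013  0.006 -1.   ] j [-0.18  0.43 -0.32  2.08  0.22  0.65 -2.1 ] F [-0.09 -0.36 -1.24] op 0.646
[ 0.0008803   0.000524   -0.00062215]
```

View pics/w3.png

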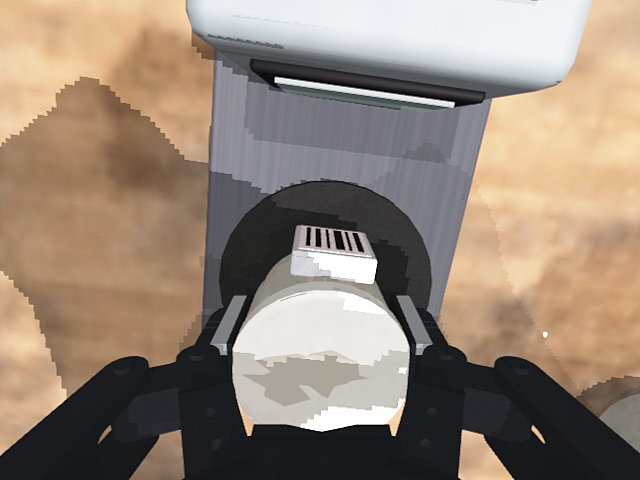

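View pics/t3.png

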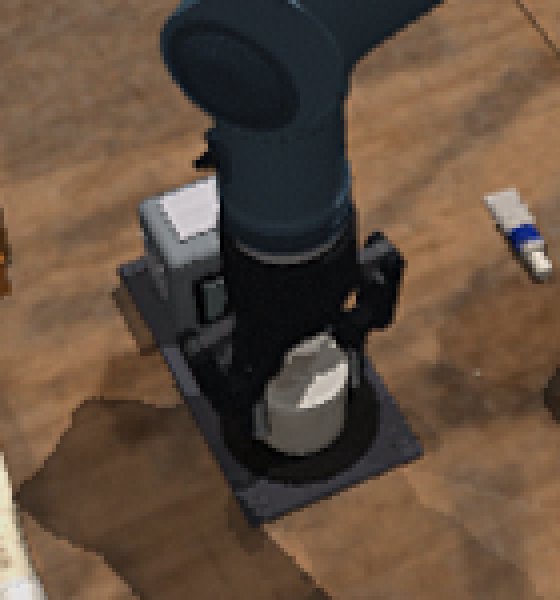

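```bash
python3 -m creep '[[1,[0.001,0,0.0025],0],[1,[0,0,0],0],[-1,[0,0,0],0],[-1,[0,0,0],0],[-1,[0,0,0],0],[-1,[0,0,0],0]]'
python3 - <<'E'
from h import *
s,R=st()
E
```

```text
clock: 6.95
tool_pos: [0.4714, 0.1891, 0.0464]
eef_rot: [0.998, 0.064, 0.008, -0.003]
force: [0.5, 0.5, -0.7]
opening: 0.998
t 6.95 pos [0.4714 0.1891 0.0464] heading 0.1275 zax [ 0.015  0.008 -1.   ] j [-0.18  0.44 -0.32  2.07  0.22  0.65 -2.09] F [ 0.48  0.54 -0.74] op 0.998
```

```bash
python3 -m creep '[[-1,[0,0,-0.01],0],[-1,[0,0,-0.01],0],[-1,[0,0,-0.01],0],[-1,[0,0,0],0]]'
python3 - <<'E'
from h import *
s,R=st()
E
python3 -m creep '[[-1,[0,0,-0.03],0],[-1,[0,0,-0.03],0],[-1,[0,0,-0.03],0],[-1,[0,0,-0.03],0],[-1,[0,0,0],0]]'
python3 - <<'E'
from h import *
s,R=st()
import json
p=viewer.camera_params('wrist')
cv2.imwrite('pics/w4.png',viewer.grab_frame('wrist')[...,::-1])
json.dump({k:(v.tolist() if hasattr(v,'tolist') else v) for k,v in p.items()},open('w4.json','w'))
E
```

```text
clock: 7.35
tool_pos: [0.4712, 0.1891, 0.0794]
eef_rot: [0.998, 0.064, 0.008, -0.003]
force: [0.1, -0.1, -0.2]
opening: 0.999
t 7.35 pos [0.4712 0.1891 0.0794] heading 0.1281 zax [ 0.016  0.008 -1.   ] j [-0.16  0.38 -0.34  2.06  0.19  0.71 -2.06] F [ 0.06 -0.14 -0.19] op 0.999
clock: 7.85
tool_pos: [0.4686, 0.1879, 0.2047]
eef_rot: [0.998, 0.064, 0.008, -0.003]
force: [0.6, 1.2, 0.6]
opening: 1.007
t 7.85 pos [0.4686 0.1879 0.2047] heading 0.1287 zax [ 0.016  0.008 -1.   ] j [-0.11  0.18 -0.38  1.99  0.08  0.97 -1.97] F [0.63 1.23 0.59] op 1.007
```

View pics/w4.png

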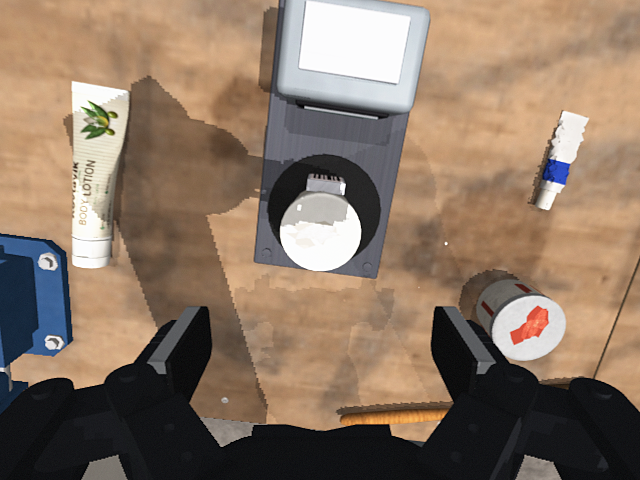

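```bash
python3 - <<'E'
import cv2
a=cv2.imread('pics/w4.png');cv2.imwrite('pics/c5.png',cv2.resize(a[90:290,240:420],None,fx=3,fy=3,interpolation=cv2.INTER_CUBIC))
E
```

```text
(no output)
```

View pics/c5.png

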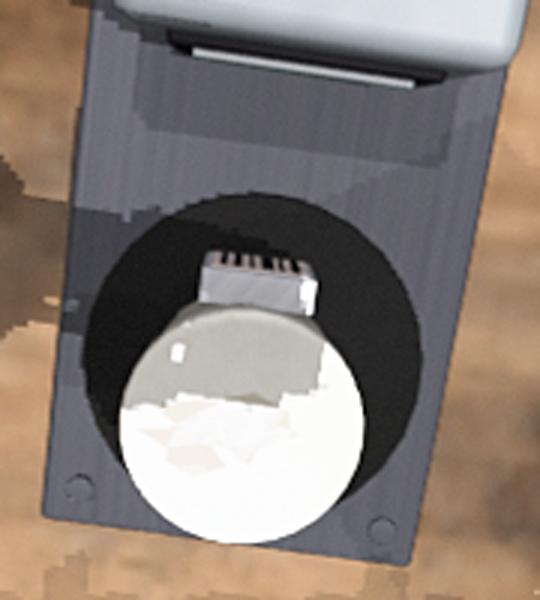

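```bash
python3 - <<'E'
from h import *
import json
p=json.load(open('w4.json'))
def W(c,z):return ray('wrist',(c[0]+.5)/3-.5+240,(c[1]+.5)/3-.5+90,z,p)
pot=W((242,423),.062);s=W((253,363),.01);a,b=W((205,265),.049),W((318,280),.049)
w0,w1=W((192,50),.056),W((415,85),.056)
q,r=W((43,515),.006),W((410,565),.006)
f=lambda d:np.arctan2(d[1],d[0])-np.pi/2
print(pot,s,f(a-b),'win',f(w0-w1),'slab',f(q-r),'radial',np.arctan2(*((a+b)/2-pot)[1::-1]))
st()
# treadle tread target in tool frame
S,R=st();yaw=.25
print(R.T@(np.array([.4914,-.1772,.15])-S['tool_pos']))
E
```

```text
[0.47130306 0.18993301 0.062     ] [0.47491134 0.18767531 0.01      ] -0.0016693729521999323 win -0.018708911432155917 slab -0.013245226710346003 radial -0.006275177732073389
t 7.9 pos [0.4673 0.1872 0.2027] heading 0.1287 zax [ 0.012  0.006 -1.   ] j [-0.11  0.18 -0.38  1.99  0.08  0.97 -1.97] F [-0.59 -0.07  0.6 ] op 1.002
t 7.9 pos [0.4673 0.1872 0.2027] heading 0.1287 zax [ 0.012  0.006 -1.   ] j [-0.11  0.18 -0.38  1.99  0.08  0.97 -1.97] F [-0.59 -0.07  0.6 ] op 1.002
[-0.02357849  0.36470445  0.05072929]
```

```bash
python3 -m creep '[[1,[-0.003,0.045,0],0],[1,[-0.003,0.045,0],0],[1,[-0.003,0.045,0],0],[1,[-0.003,0.045,0],0],[1,[-0.003,0.045,0],0],[1,[-0.003,0.045,0],0],[1,[-0.003,0.045,0],0],[1,[-0.003,0.03,0],0],[1,[0,0,0],0],[1,[0,0,0],0]]'
python3 - <<'E'
from h import *
import json
S,R=st()
print(R.T@(np.array([.4914,-.1772,.11])-S['tool_pos']))
p=viewer.camera_params('wrist')
cv2.imwrite('pics/w5.png',viewer.grab_frame('wrist')[...,::-1])
json.dump({k:(v.tolist() if hasattr(v,'tolist') else v) for k,v in p.items()},open('w5.json','w'))
E
```

```text
clock: 8.9
tool_pos: [0.4817, -0.1682, 0.1891]
eef_rot: [0.998, 0.068, -0.002, -0.005]
force: [0.8, 0.5, 0.4]
opening: -0.001
t 8.9 pos [ 0.4817 -0.1682  0.1891] heading 0.1352 zax [-0.004  0.01  -1.   ] j [ 0.35  0.2  -0.1   1.98  0.01  0.96 -1.19] F [0.75 0.47 0.39] op -0.001
[0.00858936 0.01098563 0.07898946]
```

View pics/w5.png

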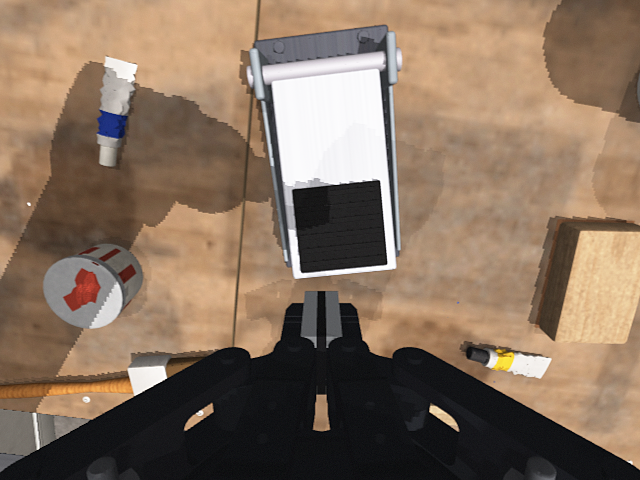

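```bash
python3 - <<'E'
from h import *
import json
p=json.load(open('w5.json'))
t=ray('wrist',339.5,226,.068,p);print(t)
S,R=st()
print(R.T@(np.array([t[0],t[1],.108])-S['tool_pos']))
E
```

```text
[ 0.49279763 -0.17723761  0.068     ]
t 8.95 pos [ 0.4815 -0.1683  0.189 ] heading 0.1358 zax [-0.005  0.009 -1.   ] j [ 0.35  0.2  -0.09  1.99  0.01  0.96 -1.19] F [-0.17  0.5  -0.76] op 0.001
[0.01028928 0.01113796 0.08088625]
```

```bash
python3 -m creep '[[1,[0.010,0.010,0.02],0],[1,[0,0,0.02],0],[1,[0,0,0.02],0],[1,[0,0,0.01],0],[1,[0,0,0],0]]'
python3 - <<'E'
from h import *
S,R=st()
print(R.T@(np.array([.4925,-.1772,.093])-S['tool_pos']))
E
```

```text
clock: 9.45
tool_pos: [0.4936, -0.1665, 0.1157]
eef_rot: [0.997, 0.075, -0.002, -0.007]
force: [-0.7, -0.0, 0.3]
opening: 0.005
t 9.45 pos [ 0.4936 -0.1665  0.1157] heading 0.1503 zax [-0.006  0.013 -1.   ] j [ 0.34  0.33 -0.1   2.01  0.03  0.81 -1.19] F [-0.74 -0.05  0.31] op 0.005
[-0.00257873  0.01074092  0.02254566]
```

```bash
python3 -m creep '[[1,[-0.001,0.010,0.004],0],[1,[0,0,0.006],0],[1,[0,0,0.004],0],[1,[0,0,0],0]]'
python3 - <<'E'
from h import *
S,R=st()
print(R.T@(np.array([.4925,-.1772,.093])-S['tool_pos']))
E
```

```text
clock: 9.85
tool_pos: [0.4958, -0.176, 0.1026]
eef_rot: [0.997, 0.076, -0.001, -0.006]
force: [0.2, -0.5, -0.4]
opening: 0.001
t 9.85 pos [ 0.4958 -0.176   0.1026] heading 0.1531 zax [-0.002  0.012 -1.   ] j [ 0.35  0.36 -0.09  2.    0.03  0.79 -1.18] F [ 0.15 -0.53 -0.44] op 0.001
[-0.00345653  0.00084601  0.00957291]
```

Now descend to contact and press in small steps, reading the force.

```bash
python3 -m creep '[[1,[-0.003,0.001,0.004],0],[1,[0,0,0.004],0],[1,[0,0,0.003],0],[1,[0,0,0.003],0]]'
python3 -c "from h import *;st()"
python3 -m creep '[[1,[0,0,0.003],0],[1,[0,0,0.003],0]]'
python3 -c "from h import *;st()"
python3 -m creep '[[1,[0,0,0.003],0],[1,[0,0,0.003],0]]'
python3 -c "from h import *;st()"
```

```text
clock: 10.25
tool_pos: [0.4933, -0.1781, 0.0892]
eef_rot: [0.997, 0.076, 0.0, -0.006]
force: [-0.9, 0.1, 2.6]
opening: 0.003
t 10.25 pos [ 0.4933 -0.1781  0.0892] heading 0.1522 zax [-0.     0.011 -1.   ] j [ 0.35  0.37 -0.09  2.02  0.03  0.76 -1.17] F [-0.9   0.09  2.56] op 0.003
clock: 10.45
tool_pos: [0.4928, -0.1784, 0.083]
eef_rot: [0.997, 0.076, -0.0, -0.006]
force: [-2.0, 0.0, 3.7]
opening: -0.001
t 10.45 pos [ 0.4928 -0.1784  0.083 ] heading 0.152 zax [-0.002  0.011 -1.   ] j [ 0.35  0.38 -0.09  2.02  0.03  0.75 -1.17] F [-2.02  0.01  3.73] op -0.001
clock: 10.65
tool_pos: [0.492, -0.1786, 0.0766]
eef_rot: [0.997, 0.076, -0.001, -0.006]
force: [-1.5, -0.2, 3.9]
opening: -0.005
t 10.65 pos [ 0.492  -0.1786  0.0766] heading 0.1517 zax [-0.003  0.011 -1.   ] j [ 0.35  0.4  -0.09  2.02  0.04  0.73 -1.18] F [-1.46 -0.19  3.92] op -0.005
```

```bash
for i in 1; do python3 -m creep '[[1,[0,0,0.002],0]]'; done | egrep 'pos|force'
python3 -m creep '[[1,[0,0,0.002],0]]'| egrep 'pos|force'
python3 -m creep '[[1,[0,0,0.002],0]]'| egrep 'pos|force'
python3 -m creep '[[1,[0,0,0.002],0]]'| egrep 'pos|force'
```

```text
tool_pos: [0.4918, -0.1786, 0.0743]
force: [-2.3, -1.2, 4.2]
tool_pos: [0.4917, -0.1787, 0.0727]
force: [-6.3, 0.9, 19.0]
tool_pos: [0.4918, -0.1788, 0.0725]
force: [-8.0, 2.0, 24.3]
tool_pos: [0.4918, -0.1788, 0.0726]
force: [-7.1, 1.8, 19.3]
```

```bash
python3 -m creep '[[1,[0,0,0.0015],0],[1,[0,0,0.0015],0],[1,[0,0,0.0015],0]]'| egrep 'pos|force'
python3 -m creep '[[1,[0,0,0.0015],0],[1,[0,0,0.0015],0],[1,[0,0,0.0015],0]]'| egrep 'pos|force'
python3 -m creep '[[1,[0,0,0.0015],0],[1,[0,0,0.0015],0],[1,[0,0,0.0015],0]]'| egrep 'pos|force|clock'
```

```text
tool_pos: [0.4918, -0.1787, 0.0728]
force: [-5.8, 1.8, 14.3]
tool_pos: [0.4919, -0.1788, 0.0728]
force: [-4.9, 1.1, 12.8]
clock: 11.95
tool_pos: [0.4919, -0.1788, 0.0728]
force: [-6.1, 0.8, 13.4]
```

```bash
python3 -m creep '[[1,[0,0,0.0015],0],[1,[0,0,0.0015],0],[1,[0,0,-0.004],0],[1,[0,0,-0.006],0],[1,[0,0,-0.006],0],[1,[0,0,-0.006],0],[1,[0,0,-0.006],0],[1,[0,0,-0.01],0],[1,[0,0,-0.02],0],[1,[0,0,-0.03],0]]'
python3 -m creep '[[1,[0,0,-0.03],0],[1,[-0.02,0,-0.03],0],[1,[-0.02,0,0],0],[1,[0,0,0],0],[1,[0,0,0],0]]'
python3 - <<'E'
from h import *
st()
cv2.imwrite('pics/w6.png',viewer.grab_frame('wrist')[...,::-1])
cv2.imwrite('pics/s6.png',viewer.grab_frame('scene')[...,::-1])
a=viewer.grab_frame('top')[...,::-1]
cv2.imwrite('pics/t6.png',a)
cv2.imwrite('pics/c6.png',cv2.resize(a[235:345,200:285],None,fx=5,fy=5,interpolation=cv2.INTER_CUBIC))
E
```

```text
clock: 12.95
tool_pos: [0.4919, -0.1777, 0.161]
eef_rot: [0.997, 0.076, -0.009, -0.009]
force: [0.2, -0.1, -0.1]
opening: -0.002
clock: 13.45
tool_pos: [0.4554, -0.186, 0.2306]
eef_rot: [0.997, 0.076, -0.004, -0.006]
force: [0.4, -0.6, 0.9]
opening: -0.001
t 13.45 pos [ 0.4554 -0.186   0.2306] heading 0.1515 zax [-0.01   0.012 -1.   ] j [ 0.39  0.12 -0.08  1.98  0.    1.05 -1.12] F [ 0.4  -0.63  0.91] op -0.001
```

View pics/w6.png

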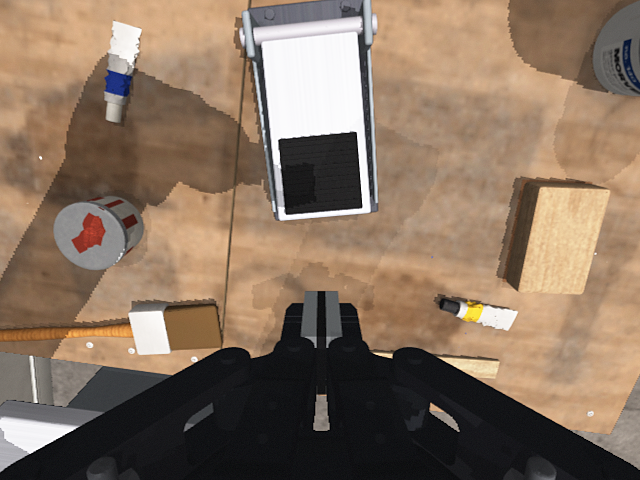

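View pics/s6.png

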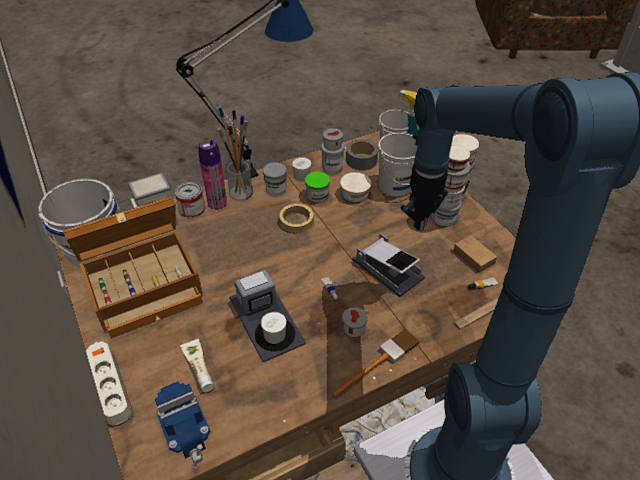

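View pics/c6.png

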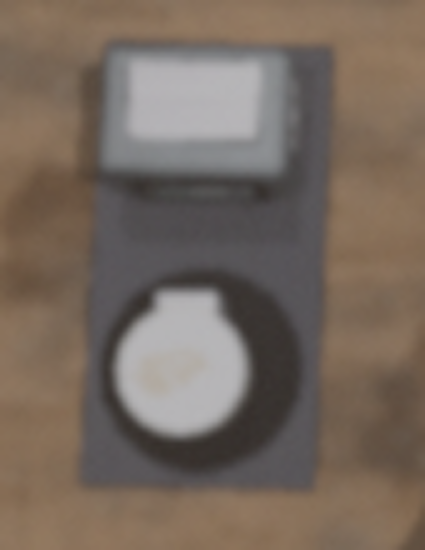

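```bash
python3 - <<'E'
import cv2,numpy as np
from station import manip
a,b=[cv2.imread(f'pics/{n}.png').astype(int) for n in('scene0','s6')]
print('pedal diff',np.abs(a-b)[235:290,355:420].mean(), np.abs(a-b)[235:290,355:420].max())
print('tape/tube diff',np.abs(a-b)[200:232,275:315].mean(),np.abs(a-b)[330:400,180:215].mean())
print(manip.job_done())
E
```

```text
pedal diff 9.447832167832168 79
tape/tube diff 9.663020833333333 11.901360544217686
the job is handed in; nothing more can be done
None
```

The pot's label now faces the reader's window, and the pedal was pressed to its stop, held there and let back up. I handed the job in at about 13.6 s on the robot's clock, and no verdict was reported.

- **Pot:** I gripped it round the body, lifted it about 3 mm, turned it about 1.48 rad, set it down and let go. The wrist picture afterwards put the label within about 0.02 rad of the reader's axis. The pot stood about 4 mm from the stand's centre. The last top picture showed the label still facing the window.
- **Pedal:** The stop came about 19 mm down, where the force jumped from about 4 N to 19 N. I held it for roughly 1.2 s at 13–24 N of total push. I estimate that as about 10–25 N on the stop, which I could not measure directly. I then let it rise slowly.
- **Final checks:** The pedal looks fully up again and nothing looks shifted. The gripper is clear of everything, with the wrist force near zero.
- **Check that was not clear-cut:** I compared the pedal region of the scene picture before and after. The mean difference of 9.4 grey levels is no larger than over areas I never touched (9.7 and 11.9), so I put it down to changed lighting and noise. It does not confirm the pedal's angle to the last hundredth of a radian.

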